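Find the panel holder's slot width with gauge leaves

ROBOT

A 6-joint arm with a two-finger parallel gripper is mounted at the origin on the work surface. World frame = base frame: x ahead of the robot, y to its left, z up, the work surface at z = 0. Lengths are in mm, angles in rad, forces in N, time in s.
With the tool pointing down it reaches from about 275 to 1000 mm from the base axis. Payload 8.4 kg.
Tool frame: the origin (TCP) lies at the very end of the fingers, on their centre line; the grasp point (between the pads) lies 19 mm behind it (robot.grip_depth is the distance from the TCP to the grasp point, in mm); z points along the fingers, y is the line along which they close (so a half turn about z gives the same grasp; the last joint's range is limited). The gripper opens to 85 mm and grips with 20 to 120 N. Pads are 22 mm wide; open, the fingers measure 114 mm over their backs; the gripper's body (76 mm by 85 mm) begins 54 mm behind the grasp point. The pads swing forward as they close: fully open they stand 13 mm farther back than shut.
Start: joints at [1.218, 0.353, 1.633, -0, 1.155, -0.002], TCP at [214.779, 586.939, 231.281] pointing down, gripper open.
Joint ranges: [-2.63, 2.63], [-0.92, 2.1], [0.06, 2.66], [-1.3, 4.44], [0, 2.69], [-3.02, 3.02]. Speed limits (rad/s): [2.22, 2.22, 2.79, 3.14, 3.14, 3.14].

INTERFACE

Orientations are given as a rotation vector (axis times angle).
In Python, from plant import robot, eyes gives the robot as it stands.
- The arm moves only by the tool send_rows, never from a script. Its argument "rows" is a list of rows, each an object with "travel": the shift along the tool's x, y, z in mm, a list of three; "rotation": the turn, a rotation vector about the tool's x, y, z in degrees, a list of three; "fingers": the opening, from 0 (shut) to 1 (fully open). In form: [{"travel": [dx, dy, dz], "rotation": [ax, ay, az], "fingers": fingers}, ...]. A call has 1 to 12 rows; each row shifts and turns the commanded pose from where the row before left it, along the tool's axes as they then stand; what a row does not reach is not made up. A row lasts 1/8 s, in which the tool goes at most 62.5 mm and 10.7 degrees, less where a joint would pass 70% of its speed; a pose out of reach is approached as far as the arm can. A call is refused whole if a number of a shift passes 62.5 or a number of a turn 10.7, either way. A call with a gripper value outside its range is refused whole. The fingers move at their own pace and stop on an object; the grip force is fixed at half the most. Time passes only in rows, so rows that do not move let the fingers close. It gives the time, the measured TCP pose, the force, the opening and the grip force at its end, in the units of the state.
- robot.read_state(): the state, without advancing time (a new reading comes with each control period).
- eyes.read_camera(name): name is "scene" or "side" or "wrist"; returns a dict with "pixels" (420x560x3 uint8, blue, green, red), "z_map" (420x560 float32, mm along the optical axis (not along the pixel's ray), 0 where there is no reading), "K" (3x3 intrinsics, pixels), "k1" (the pictures are not rectified: a ray, as slopes to the right and down, at radius r is drawn at 1 + k1 r^2 times it, then the intrinsics apply), "R" (3x3) and "t" (3): a world point X has camera coordinates R X + t. Camera axes: x right, y down, z forward; pixel columns grow to the right and rows downward; lengths in mm; the calibration is good to about 2 mm. A picture is of the moment at which its call begins.
- robot.job_done(): hands the job in; it is judged then, once.
The state is a dict: "clock": time; "joint_pos": joint angles; "joint_velocities": joint speeds; "joint_torque": joint torques, N m; "tool_pos": TCP position; "orientation": TCP orientation; "contact_force": force on the tool from outside, world axes, zero at the start; "ft_torque": the same for the moment, N m; "gripper_width": opening from 0.0 (shut) to 1.0 (fully open); "finger_force": force on a finger pad.
Only numpy, scipy, OpenCV 4.12 (cv2) and the standard library are available. Lean on these libraries where they do the work, as an engineer would, in place of code of your own. Each camera call takes 0.05 s, during which the arm holds its last target. There are 200 camera calls.

TASK

Find which gauge leaf the sprung panel holder grips: beginning with the thinnest leaf and going up one size at a time, push a leaf straight down between fence and jaw to the floor of the slot, and if it is loose hang it on the empty stand before you take the next. The first leaf that binds is the answer: leave it standing in the slot, pushed fully down to the floor and let go. Leave the thicker leaves hanging where they are and do not disturb the other things on the desk.

Things in the scene. Friction and masses are not known exactly. Their poses are not given: they have to be found in the camera images.
- leaf1_mid (a point): Thinnest of 4 gauge leaves: square-ended aluminium blade 4 mm thick (its y), 36 wide (x), 62 tall; on top a black handle 12 mm thick (y), 60 wide (x), 43 tall; 105 tall in all. Point: its centre, 52.5 mm above the foot, 31 mm below the handle's centre; z up. Starts hanging on the rack, blade down between the rails; thicker blades have thicker handles; order varies.
- leaf2_mid (a point): Second thinnest of 4 gauge leaves: square-ended aluminium blade 8 mm thick (its y), 36 wide (x), 62 tall; on top a black handle 16 mm thick (y), 60 wide (x), 43 tall; 105 tall in all. Point: its centre, 52.5 mm above the foot, 31 mm below the handle's centre; z up. Starts hanging on the rack, blade down between the rails; thicker blades have thicker handles; order varies.
- leaf3_mid (a point): Third thinnest of 4 gauge leaves: square-ended aluminium blade 12 mm thick (its y), 36 wide (x), 62 tall; on top a black handle 20 mm thick (y), 60 wide (x), 43 tall; 105 tall in all. Point: its centre, 52.5 mm above the foot, 31 mm below the handle's centre; z up. Starts hanging on the rack, blade down between the rails; thicker blades have thicker handles; order varies.
- leaf4_mid (a point): Thickest of 4 gauge leaves: square-ended aluminium blade 16 mm thick (its y), 36 wide (x), 62 tall; on top a black handle 24 mm thick (y), 60 wide (x), 43 tall; 105 tall in all. Point: its centre, 52.5 mm above the foot, 31 mm below the handle's centre; z up. Starts hanging on the rack, blade down between the rails; thicker blades have thicker handles; order varies.
- slot (a point): Slot of the sprung panel holder. Point: on the slot's floor, 20 mm above the table, mid-length, where the fixed fence's upright face meets the floor. x runs along the slot (60 mm long, open-ended), y points square from the fence across to the jaw, z up. At rest the slot's width is unknown, 5 to 15 mm, and differs each time.
- fence: Steel fence of the holder, fixed, 60 mm long (x), 18 thick (to -y), 45 tall. Origin and axes as slot. Its face, and the jaw's opposite, is upright to 35 mm above the slot's floor; from 35 to 45 mm both slope away from the slot by 5 mm, as a lead-in.
- holder: Holder's wooden base, 100 mm (x), from y = -50 to 85 mm, 20 tall, fixed; origin on the table 20 mm below slot, same axes. Housing on it from y = 24 to 79 mm, to 68 mm above the table. From it stands the sprung steel jaw, which gives at most 3.4 mm to +y against 2.5 N at rest, rising to 4.2 N.
- jaw_housing (a point): Centre of the housing's top, 51.5 mm out in y from slot and 48 above it. How leaves feel: thinner than the slot, no resistance, 1.5 mm or more of play. The one that binds is at most 2.5 mm thicker than the slot: it pushes the jaw back from the lead-in down, takes a push of about 5 to 15 N, drags, and stays gripped. A size thicker does not go in.
- rack: Wooden rack with the four leaves, 90 mm (x) by 250 mm (y), fixed. Origin: centre of its underside, on the table, z up. Two level rails along y, 12 mm wide, centred at x = -28 and +28 mm (44 mm clear between), tops 75 mm above the table, a post under each end. Leaves hang by the handle's ends, 55 mm apart, their x along the rack's x.
- stand: Empty wooden stand for tried leaves, 90 mm (x) by 150 mm (y), fixed. Origin: centre of its underside, on the table, z up. Two rails as on the rack: along y, 12 mm wide, centred at x = -28 and +28 mm, 44 mm clear between, tops 75 mm above the table. A leaf hung on it, its x along the stand's x, has its foot 13 mm above the table.
- pencup: Dark metal pen cup with pens, 76 mm wide, 153 mm tall; origin at its underside. Bystander.
- mug: White mug, 80 mm wide, 95 mm tall; origin at its underside. Bystander.
- tape: Roll of paper tape lying flat, 90 mm wide, 24 mm tall; origin at its underside. Bystander.
- eraser: White eraser 55 x 24 x 14 mm; origin at its underside. Bystander.
- marker_a: Marker pen lying along its x, 138 mm long, 13 mm thick; origin at its underside. Bystander.
- marker_b: Marker pen lying along its x, 138 mm long, 13 mm thick; origin at its underside. Bystander.
- tin: Dark flat tin 90 x 150 x 25 mm; origin at its underside. Bystander.
Not all that is in view belongs to the job. Leave any pink or purple look-alike of the part that bears leaf2_mid alone. Leave any orange look-alike of the part that bears leaf1_mid alone.

How it is judged:
By the outcome, as a careful person would: the job done as asked, in the order asked, and still so for the second after the job is handed in, with the robot touching nothing.
It also fails if it takes over 72 s, if anything falls off the work surface, if the arm or the gripper's body presses on something with over 40 N, if the wrist force passes 120 N, or if a joint passes its speed limit or range.

## Working session

There is one attempt and no reset: what is moved stays moved. The work goes in short steps, Python scripts to look and compute and a tool call to move; the robot and the scene stay as the last step left them, time stands still between calls to the robot, and variables do not carry over. Pictures are saved under pics/ and viewed, at most 10 in all, crops included, and the job is handed in when it is done.

Besides the shell and the picture viewer there is one more tool, called after ">>>" as a command line: name --argument value ..., lists and objects as JSON in quotes. send_rows: Moves the arm, as the interface text tells. Its arguments: {"type":"object","properties":{"rows":{"type":"array","items":{"type":"object","properties":{"travel":{"type":"array","items":{"type":"number"}},"rotation":{"type":"array","items":{"type":"number"}},"fingers":{"type":"number"}}}}},"required":["rows"]}

```bash
ls; mkdir -p pics
cat > h.py <<'E'
import numpy as np, cv2
from plant import robot, eyes
def cam(n):
    c=eyes.read_camera(n); return c
def pts(c):
    H,W=c['z_map'].shape; K=c['K']
    u,v=np.meshgrid(np.arange(W),np.arange(H))
    p=cv2.undistortPoints(np.stack([u,v],-1).reshape(-1,1,2).astype(np.float64),K,np.array([c['k1'],0,0,0.]))[:,0]
    z=c['z_map'].reshape(-1,1)
    X=np.hstack([p*z,z])
    P=(X-c['t'])@c['R']
    P[z[:,0]==0]=np.nan
    return P.reshape(H,W,3)
def proj(c,X):
    X=np.atleast_2d(np.array(X,float))
    return cv2.projectPoints(X,cv2.Rodrigues(c['R'])[0],c['t'].astype(float),c['K'],np.array([c['k1'],0,0,0.]))[0][:,0]
E
python3 - <<'E'
from h import *
s=robot.read_state(); print(s)
for n in ["scene","side"]:
    c=cam(n); cv2.imwrite(f'pics/{n}0.png',c['pixels']); np.save(f'{n}0.npy',pts(c)); print(n,c['K'],c['k1'],-c['R'].T@c['t'])
E
```

```text
pics
{'clock': 0.0, 'joint_pos': array([ 1.21762838e+00,  3.53662588e-01,  1.63414735e+00,  5.56827851e-05,
        1.15524246e+00, -2.38401845e-03]), 'joint_velocities': array([-0.00035631, -0.00132154, -0.00064002,  0.00203172,  0.00062935,
       -0.00033365]), 'joint_torque': array([ 3.53494454e-05, -6.05241323e+01, -3.42077458e+01,  2.54903989e-04,
        9.02288826e-03,  3.44624894e-06]), 'tool_pos': array([214.57277302, 586.48052527, 230.54703151]), 'orientation': array([-5.48170273e-01, -3.09308453e+00,  2.24245283e-03]), 'contact_force': array([-0.45264523, -1.10352401, -0.02382771]), 'ft_torque': array([ 0.02382876, -0.00136046,  0.00768078]), 'finger_force': 0.0, 'gripper_width': 0.99576419581897}
scene [[530.55217602   0.         278.50100213]
 [  0.         530.55217602 214.82497526]
 [  0.           0.           1.        ]] -0.0800086255484973 [1216.35014914  800.33782218  830.35903738]
side [[523.2961467    0.         291.04608291]
 [  0.         523.2961467  205.05357878]
 [  0.           0.           1.        ]] 0.01908615139741301 [ 430.00314836 -897.3172754   606.83279838]
```

View pics/scene0.png

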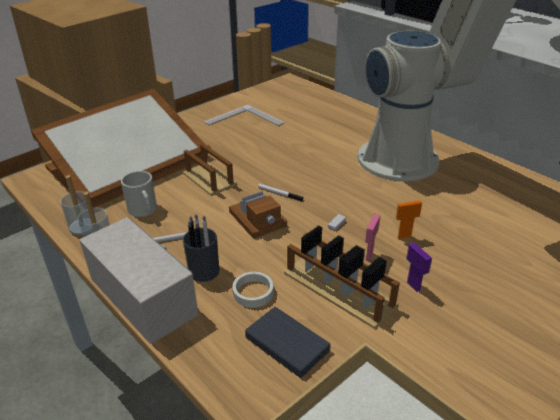

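View pics/side0.png

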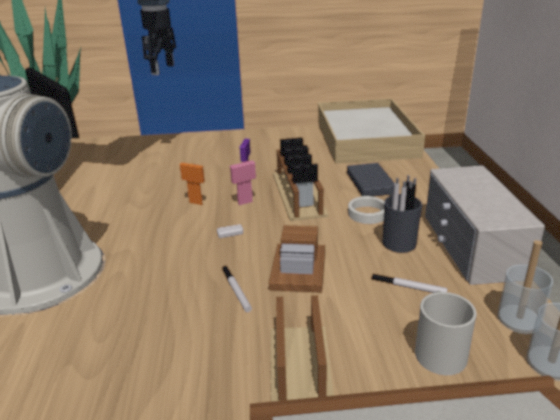

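The scene view shows the stand (208,170), holder (260,212) and rack with four black leaves (342,275), with the pink and purple leaves beside the rack at (372,237) and (418,265). The side view shows the same parts. Next I'll build a top-down map from the depth readings.

```bash
cat > top.py <<'E'
import numpy as np, cv2
def top(P,img,x0,x1,y0,y1,res,zmin=-20,zmax=140):
    m=np.isfinite(P[...,0])&(P[...,2]>zmin)&(P[...,2]<zmax)&(P[...,0]>x0)&(P[...,0]<x1)&(P[...,1]>y0)&(P[...,1]<y1)
    p=P[m];c=img[m];o=np.argsort(p[:,2]);p=p[o];c=c[o]
    H=int((x1-x0)/res)+1;W=int((y1-y0)/res)+1
    Z=np.full((H,W),-50.);C=np.zeros((H,W,3),np.uint8)
    r=((x1-p[:,0])/res).astype(int);q=((y1-p[:,1])/res).astype(int)
    for dr in (0,1):
        for dq in (0,1):
            rr=np.clip(r+dr,0,H-1);qq=np.clip(q+dq,0,W-1);Z[rr,qq]=p[:,2];C[rr,qq]=c
    return Z,C
E
python3 - <<'E'
from h import *; from top import top
S=np.load('scene0.npy');D=np.load('side0.npy')
for n,(u,v) in dict(stand=(208,170),holder=(262,208),rack=(342,275),pink=(372,225),purple=(418,255),orange=(408,206),mug=(140,185),cup=(202,250),tape=(253,275),leafA=(312,235),leafD=(374,268)).items(): print(n,S[v,u].round())
a=cv2.imread('pics/scene0.png');b=cv2.imread('pics/side0.png')
out=[]
for P,i in((S,a),(D,b)):
    Z,C=top(P,i,280,720,-350,450,1.0)
    out.append(C)
cv2.imwrite('pics/top0.png',cv2.resize(np.vstack(out),(720,800))[:, :]) if 0 else cv2.imwrite('pics/top0.png',cv2.resize(np.maximum(out[0],0),(800,440)))
cv2.imwrite('pics/top1.png',out[1])
E
```

```text
stand [ 526. -251.   71.]
holder [534. -17.  68.]
rack [580. 288.  79.]
pink [431. 243. 106.]
purple [436. 372. 101.]
orange [312. 254. 106.]
mug [ 719. -277.   96.]
cup [754.  41.  96.]
tape [674. 111.  19.]
leafA [563. 183. 115.]
leafD [550. 344. 117.]
```

View pics/top0.png

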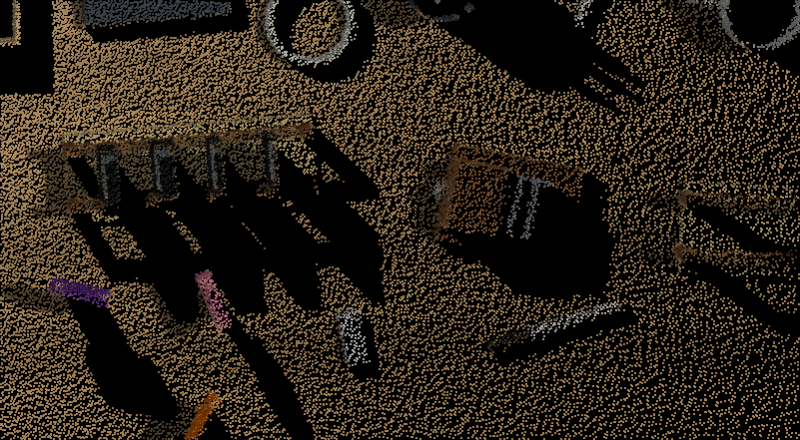

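The top-down map (x = 720 − row, y = 450 − col) shows four handles along the rack at about col 110–270, row 170, the holder at col 440–580, and the stand right of col 680. I'll take a closer look with the wrist camera.

```bash
cat > plan.py <<'E'
import sys
from h import *
from scipy.spatial.transform import Rotation as Ro
def R0(): return Ro.from_rotvec(robot.read_state()['orientation'])
def down(yaw): # tool z down, tool y at world angle yaw(deg)
    a=np.radians(yaw); y=np.array([np.cos(a),np.sin(a),0]); z=np.array([0,0,-1.]); x=np.cross(y,z)
    return Ro.from_matrix(np.stack([x,y,z],1))
def plan(*wps,step=60,start=None):
    """wps: (xyz, yaw[,step])"""
    s=robot.read_state(); p=s['tool_pos'] if start is None else np.array(start[0],float); R=R0() if start is None else down(start[1])
    for w in wps:
        t=np.array(w[0],float); Rt=down(w[1]); st=w[2] if len(w)>2 else step
        rv=(R.inv()*Rt).as_rotvec(degrees=True)
        n=max(1,int(np.ceil(max(np.linalg.norm(t-p)/st, np.linalg.norm(rv)/9.5))))
        rr=Ro.from_rotvec(rv/n,degrees=True)
        print('->',w[0],w[1],'n',n)
        for i in range(n):
            d=R.inv().apply((t-p)/n); print('  ',d.round(1),rr.as_rotvec(degrees=True).round(1))
            R=R*rr
        p=t
E
python3 - <<'E'
from plan import *
c=cam('wrist'); s=robot.read_state(); R=R0().as_matrix()
C=-c['R'].T@c['t']; print('cam in tool',R.T@(C-s['tool_pos']),'\n',(R.T@c['R'].T).round(3),c['K'][0,0])
plan(([480,270,330],90))
E
```

```text
cam in tool [  75.43641758   -0.54104737 -142.21679956] 
 [[-0.    -0.955 -0.296]
 [ 1.    -0.    -0.   ]
 [-0.    -0.296  0.955]] 336.3581640853655
-> [480, 270, 330] 90 n 8
   [-44.7 -25.8 -12.4] [-0.  -0.  -2.5]
   [-43.6 -27.7 -12.4] [-0.  -0.  -2.5]
   [-42.3 -29.6 -12.4] [-0.  -0.  -2.5]
   [-41.  -31.4 -12.4] [-0.  -0.  -2.5]
   [-39.6 -33.2 -12.4] [-0.  -0.  -2.5]
   [-38.1 -34.9 -12.4] [-0.  -0.  -2.5]
   [-36.5 -36.5 -12.4] [-0.  -0.  -2.5]
   [-34.9 -38.1 -12.4] [-0.  -0.  -2.5]
```

Run:
```python
from plan import *
plan(([525,265,250],90))
```

```text
-> [525, 265, 250] 90 n 8
   [-50.2 -24.4  -2.4] [-0.  -0.  -2.5]
   [-49.1 -26.6  -2.4] [-0.  -0.  -2.5]
   [-47.9 -28.7  -2.4] [-0.  -0.  -2.5]
   [-46.6 -30.8  -2.4] [-0.  -0.  -2.5]
   [-45.2 -32.8  -2.4] [-0.  -0.  -2.5]
   [-43.7 -34.8  -2.4] [-0.  -0.  -2.5]
   [-42.2 -36.6  -2.4] [-0.  -0.  -2.5]
   [-40.5 -38.5  -2.4] [-0.  -0.  -2.5]
```

>>> send_rows --rows '[{"travel": [-50.2, -24.4, -2.4], "rotation": [0, 0, -2.5], "fingers": 1}, {"travel": [-49.1, -26.6, -2.4], "rotation": [0, 0, -2.5], "fingers": 1}, {"travel": [-47.9, -28.7, -2.4], "rotation": [0, 0, -2.5], "fingers": 1}, {"travel": [-46.6, -30.8, -2.4], "rotation": [0, 0, -2.5], "fingers": 1}, {"travel": [-45.2, -32.8, -2.4], "rotation": [0, 0, -2.5], "fingers": 1}, {"travel": [-43.7, -34.8, -2.4], "rotation": [0, 0, -2.5], "fingers": 1}, {"travel": [-42.2, -36.6, -2.4], "rotation": [0, 0, -2.5], "fingers": 1}, {"travel": [-40.5, -38.5, -2.4], "rotation": [0, 0, -2.5], "fingers": 1}, {"travel": [0, 0, 0], "rotation": [0, 0, 0], "fingers": 1}, {"travel": [0, 0, 0], "rotation": [0, 0, 0], "fingers": 1}]'

```text
clock: 1.4
tool_pos: [524.4, 265.1, 250.1]
orientation: [-0.005, -3.141, 0.0]
contact_force: [-0.1, -0.0, -0.2]
gripper_width: 0.999
finger_force: 0.0
```

Run:
```python
from plan import *; from top import top
s=robot.read_state(); print(s['clock'],s['tool_pos'],s['orientation'])
c=cam('wrist'); P=pts(c); np.savez('w1.npz',P=P,img=c['pixels'],R=c['R'],t=c['t'],K=c['K'],k1=c['k1'])
cv2.imwrite('pics/w1.png',c['pixels'])
plan(([525,-10,250],90),([525,-220,250],90))
```

```text
1.4 [524.40339818 265.07387918 250.11014502] [-4.74299282e-03 -3.14059216e+00  8.85080943e-07]
-> [525, -10, 250] 90 n 5
   [ -0.3 -55.1   0. ] [ 0. -0. -0.]
   [ -0.3 -55.1   0. ] [ 0. -0. -0.]
   [ -0.2 -55.1   0. ] [ 0. -0. -0.]
   [ -0.2 -55.1   0. ] [ 0. -0. -0.]
   [ -0.2 -55.1   0. ] [ 0. -0. -0.]
-> [525, -220, 250] 90 n 4
   [ -0.  -52.5  -0. ] [0. 0. 0.]
   [ -0.  -52.5  -0. ] [0. 0. 0.]
   [ -0.  -52.5  -0. ] [0. 0. 0.]
   [ -0.  -52.5  -0. ] [0. 0. 0.]
```

View pics/w1.png

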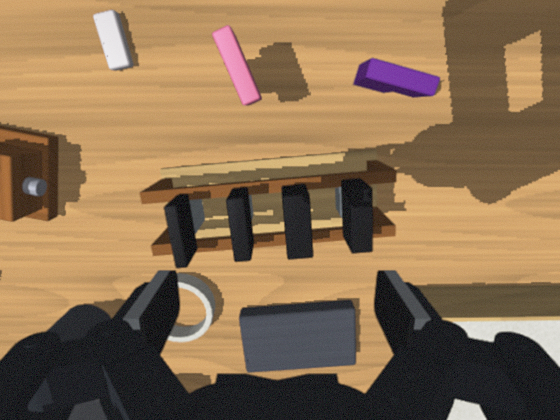

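The wrist view shows the four handle tops at about (180,230), (240,223), (298,220) and (358,215). Next I'll image the holder and stand, then fit everything.

>>> send_rows --rows '[{"travel": [0, -55, 0], "rotation": [0, 0, 0], "fingers": 1}, {"travel": [0, -55, 0], "rotation": [0, 0, 0], "fingers": 1}, {"travel": [0, -55, 0], "rotation": [0, 0, 0], "fingers": 1}, {"travel": [0, -55, 0], "rotation": [0, 0, 0], "fingers": 1}, {"travel": [0, -55, 0], "rotation": [0, 0, 0], "fingers": 1}, {"travel": [0, 0, 0], "rotation": [0, 0, 0], "fingers": 1}, {"travel": [0, 0, 0], "rotation": [0, 0, 0], "fingers": 1}]'

```text
clock: 2.33
tool_pos: [524.1, -8.7, 250.5]
orientation: [-0.002, -3.142, -0.001]
contact_force: [0.1, 0.9, -0.1]
gripper_width: 1.0
finger_force: 0.0
```

Run:
```python
from plan import *
c=cam('wrist'); P=pts(c); np.savez('w2.npz',P=P,img=c['pixels'],R=c['R'],t=c['t'],K=c['K'],k1=c['k1'])
cv2.imwrite('pics/w2.png',c['pixels'])
d=np.load('w1.npz'); P=d['P']; im=d['img'].astype(int)
# handle tops
m=(P[...,2]>95)&(P[...,2]<135)&(P[...,1]>130)&(P[...,1]<400)&(P[...,0]>490)&(P[...,0]<640)&(im.max(-1)<70)
n,l,st,ce=cv2.connectedComponentsWithStats(m.astype(np.uint8))
for i in range(1,n):
    if st[i,4]<150: continue
    q=P[l==i]; zt=np.percentile(q[:,2],70); q=q[abs(q[:,2]-zt)<6]
    r=cv2.minAreaRect(q[:,:2].astype(np.float32)); print(ce[i].round(),st[i,4],'zt',zt.round(1),'rect',np.round(r[0],1),np.round(r[1],1),round(r[2],1))
# rails z
for name,lo,hi in(('rails',60,90),):
    m=(P[...,2]>66)&(P[...,2]<88)&(P[...,1]>110)&(P[...,1]<420)&(P[...,0]>480)&(P[...,0]<640)&(im[...,2]>im[...,0]+15)
    q=P[m]; print('rail z',np.percentile(q[:,2],[10,50,90]), cv2.minAreaRect(q[:,:2].astype(np.float32)))
```

```text
[359. 216.] 1816 zt 117.8 rect [543.1 337.6] [59.1 19.9] 4.8
[297. 222.] 1831 zt 117.9 rect [548.5 283.1] [58.9 23.6] 5.3
[240. 225.] 1360 zt 117.8 rect [551.3 231.3] [58.8 16. ] 4.8
[179. 232.] 1267 zt 117.5 rect [557.2 175.6] [58.6 12.1] 5.4
rail z [71.04422971 74.51057795 75.63211988] ((550.6993408203125, 257.43817138671875), (68.74711608886719, 251.16151428222656), 4.846065521240234)
```

View pics/w2.png

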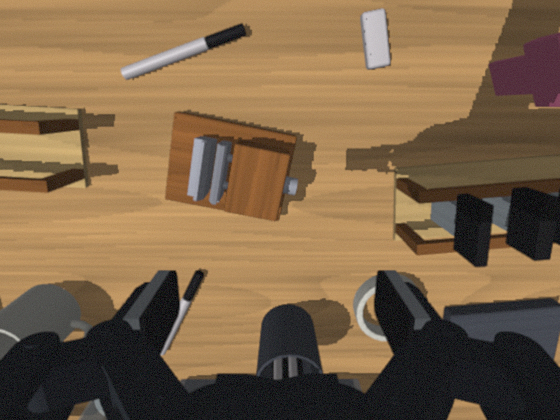

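The second wrist view shows the holder: fence at about (203,168), jaw at about (220,172), housing at about (260,178), and the edge of the stand at the left. I'll fit the holder now and take a view of the stand.

Run:
```python
from plan import *
d=np.load('w2.npz'); P=d['P']; im=d['img'].astype(int)
B=(P[...,1]>-150)&(P[...,1]<100)&(P[...,0]>460)&(P[...,0]<640)
sat=im.max(-1)-im.min(-1)
def comp(m,name,mn=60):
    n,l,st,ce=cv2.connectedComponentsWithStats(m.astype(np.uint8))
    for i in range(1,n):
        if st[i,4]<mn: continue
        q=P[l==i]; r=cv2.minAreaRect(q[:,:2].astype(np.float32)); print(name,ce[i].round(),st[i,4],'z',np.percentile(q[:,2],[5,50,95]).round(1),np.round(r[0],1),np.round(r[1],1),round(r[2],1))
comp(B&(P[...,2]>62)&(P[...,2]<72)&(sat>50),'housing')
comp(B&(P[...,2]>62)&(P[...,2]<72)&(sat<40),'grey top')
comp(B&(P[...,2]>14)&(P[...,2]<26),'base')
comp(B&(P[...,2]>14)&(P[...,2]<72),'all')
np.set_printoptions(linewidth=200,suppress=True)
# profile across slot in the frame yaw
import sys
a=np.radians(-13); ex=np.array([np.cos(a),np.sin(a)]);ey=np.array([-np.sin(a),np.cos(a)])
g=cv2.resize(d['img'][120:225,160:310],None,fx=5,fy=5,interpolation=cv2.INTER_CUBIC); cv2.imwrite('pics/w2c.png',g)
```

```text
housing [256. 182.] 3762 z [66.4 67.6 68.8] [521.1 -29.7] [55.1 69.9] 78.9
grey top [199. 170.] 303 z [62.4 63.6 65.3] [509.3 -85.7] [ 5.6 59.6] 78.7
grey top [218. 174.] 279 z [62.3 63.7 65.2] [513.  -68.1] [ 5.4 59.5] 78.2
base [211. 152.] 4127 z [18.2 19.6 21. ] [514.2 -63.1] [135.8 100.4] 78.5
base [228. 172.] 71 z [18.7 19.8 24.6] [517.9 -63.4] [ 3.4 22.5] 79.0
base [280. 207.] 69 z [17.7 19.4 20.8] [559.5  -4.5] [ 3.1 34.3] 77.7
all [230. 167.] 10670 z [18.6 50.6 68.4] [515.  -59.1] [143.7 100.4] 78.6
```

View pics/w2c.png

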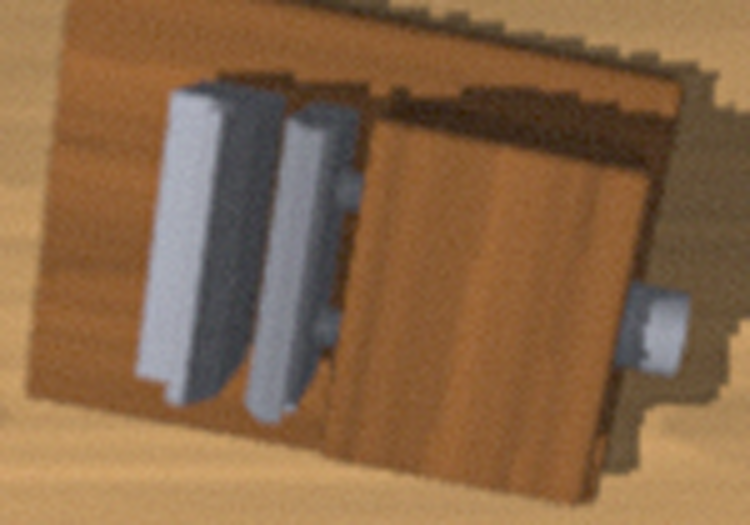

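>>> send_rows --rows '[{"travel": [0, -53, 0], "rotation": [0, 0, 0], "fingers": 1}, {"travel": [0, -53, 0], "rotation": [0, 0, 0], "fingers": 1}, {"travel": [0, -53, 0], "rotation": [0, 0, 0], "fingers": 0.45}, {"travel": [0, 0, 0], "rotation": [0, 0, 0], "fingers": 0.45}, {"travel": [0, 0, 0], "rotation": [0, 0, 0], "fingers": 0.45}]'

```text
clock: 3.0
tool_pos: [524.2, -167.4, 250.3]
orientation: [-0.001, -3.141, -0.001]
contact_force: [0.2, 0.2, 0.7]
gripper_width: 0.457
finger_force: 0.0
```

The crop shows the fence (185,240), the jaw (290,260) and a narrow slot between them. The base and housing fits agree: the slot origin is about (510.8, −80.2) at yaw −11.4°.

Run:
```python
from plan import *
np.set_printoptions(linewidth=200,suppress=True)
s=robot.read_state()
c=cam('wrist'); P=pts(c); im=c['pixels'].astype(int); cv2.imwrite('pics/w3.png',c['pixels'])
sat=im.max(-1)-im.min(-1)
B=(P[...,1]<-130)&(P[...,1]>-450)&(P[...,0]>420)&(P[...,0]<640)&(P[...,2]>66)&(P[...,2]<84)
n,l,st,ce=cv2.connectedComponentsWithStats(B.astype(np.uint8))
for i in range(1,n):
    if st[i,4]<100: continue
    q=P[l==i]; r=cv2.minAreaRect(q[:,:2].astype(np.float32)); print('rail',ce[i].round(),st[i,4],np.percentile(q[:,2],[5,50,95]).round(1),np.round(r[0],1),np.round(r[1],1),round(r[2],1))
q=P[B]; r=cv2.minAreaRect(q[:,:2].astype(np.float32)); print(r)
a=np.radians(-11.4); ex=np.array([np.cos(a),np.sin(a)]);ey=np.array([-np.sin(a),np.cos(a)])
for P2 in (P,np.load('w2.npz')['P']):
    rel=P2[...,:2]-np.array([510.8,-80.2]); X=rel@ex; Y=rel@ey
    print([ (y,np.round(np.nanmedian(P2[...,2][(abs(X)<25)&(abs(Y-y)<.5)]),1)) for y in range(-24,26)])
```

```text
rail [127. 122.] 2243 [73.1 74.6 75.8] [ 461.1 -306.1] [150.9  12.8] 86.3
rail [132. 180.] 2143 [69.  74.4 75.8] [ 516.8 -309.1] [150.   12.7] 86.2
((488.9329833984375, -307.7789611816406), (151.01434326171875, 68.4903793334961), 86.34107971191406)
[(-24, np.float64(20.1)), (-23, np.float64(20.0)), (-22, np.float64(19.6)), (-21, np.float64(19.8)), (-20, np.float64(19.5)), (-19, np.float64(19.8)), (-18, np.float64(34.4)), (-17, np.float64(42.8)), (-16, np.float64(49.7)), (-15, np.float64(49.9)), (-14, np.float64(49.7)), (-13, np.float64(49.8)), (-12, np.float64(49.4)), (-11, np.float64(49.5)), (-10, np.float64(50.9)), (-9, np.float64(54.6)), (-8, np.float64(56.3)), (-7, np.float64(62.6)), (-6, np.float64(63.6)), (-5, np.float64(64.3)), (-4, np.float64(63.5)), (-3, np.float64(61.5)), (-2, np.float64(59.2)), (-1, np.float64(57.9)), (0, np.float64(55.7)), (1, np.float64(53.8)), (2, np.float64(nan)), (3, np.float64(nan)), (4, np.float64(nan)), (5, np.float64(nan)), (6, np.float64(46.5)), (7, np.float64(46.9)), (8, np.float64(57.3)), (9, np.float64(59.3)), (10, np.float64(61.5)), (11, np.float64(63.3)), (12, np.float64(64.5)), (13, np.float64(64.0)), (14, np.float64(63.6)), (15, np.float64(62.8)), (16, np.float64(61.9)), (17, np.float64(nan)), (18, np.float64(nan)), (19, np.float64(nan)), (20, np.float64(nan)), (21, np.float64(nan)), (22, np.float64(nan)), (23, np.float64(40.6)), (24, np.float64(52.0)), (25, np.float64(55.3))]
  return np.nanmean(a, axis, out=out, keepdims=keepdims)
```

Results so far:
- **Slot:** about 7 mm wide.
- **Stand:** centre (488.9, −307.8), yaw −3.7°.
- **leaf1:** at (557.2, 175.6), yaw 5°.

I'll fetch leaf1 first.

Run:
```python
from plan import *
plan(([557.2,175.6,170],95),([557.2,175.6,79],95,30))
```

```text
-> [557.2, 175.6, 170] 95 n 6
   [-5.5 57.1 13.4] [ 0.  -0.  -0.8]
   [-6.3 57.  13.4] [ 0.  -0.  -0.8]
   [-7.2 56.9 13.4] [ 0.  -0.  -0.8]
   [-8.  56.8 13.4] [ 0.  -0.  -0.8]
   [-8.8 56.7 13.4] [ 0.  -0.  -0.8]
   [-9.6 56.6 13.4] [ 0.  -0.  -0.8]
-> [557.2, 175.6, 79] 95 n 4
   [ 0.   0.  22.8] [-0.  0. -0.]
   [ 0.   0.  22.8] [-0.  0. -0.]
   [ 0.   0.  22.8] [-0.  0. -0.]
   [ 0.   0.  22.8] [-0.  0. -0.]
```

>>> send_rows --rows '[{"travel": [-5.5, 57.1, 13.4], "rotation": [0, 0, -0.8], "fingers": 0.45}, {"travel": [-6.3, 57.0, 13.4], "rotation": [0, 0, -0.8], "fingers": 0.45}, {"travel": [-7.2, 56.9, 13.4], "rotation": [0, 0, -0.8], "fingers": 0.45}, {"travel": [-8.0, 56.8, 13.4], "rotation": [0, 0, -0.8], "fingers": 0.45}, {"travel": [-8.8, 56.7, 13.4], "rotation": [0, 0, -0.8], "fingers": 0.45}, {"travel": [-9.6, 56.6, 13.4], "rotation": [0, 0, -0.8], "fingers": 0.45}, {"travel": [0, 0, 0], "rotation": [0, 0, 0], "fingers": 0.45}, {"travel": [0, 0, 20], "rotation": [0, 0, 0], "fingers": 0.45}]'

```text
clock: 4.05
tool_pos: [558.2, 175.9, 151.0]
orientation: [-0.134, 3.136, 0.001]
contact_force: [0.2, -0.5, 0.1]
gripper_width: 0.449
finger_force: 0.0
```

Run:
```python
from plan import *
c=cam('wrist'); P=pts(c); im=c['pixels']
cv2.imwrite('pics/w4.png',im); s=robot.read_state(); print(s['tool_pos'],s['gripper_width'])
m=(P[...,2]>95)&(P[...,2]<135)&(P[...,1]>130)&(P[...,1]<260)&(P[...,0]>490)&(P[...,0]<640)&(im.max(-1)<70)
n,l,st,ce=cv2.connectedComponentsWithStats(m.astype(np.uint8))
for i in range(1,n):
    if st[i,4]<150: continue
    q=P[l==i]; zt=np.percentile(q[:,2],70); q=q[abs(q[:,2]-zt)<5]
    r=cv2.minAreaRect(q[:,:2].astype(np.float32)); print(ce[i].round(),st[i,4],'zt',zt.round(1),'rect',np.round(r[0],1),np.round(r[1],1),round(r[2],1))
plan(([557.2,175.6,79],95,30))
```

```text
[556.34723416 174.65877136 147.84973693] 0.4441314402525277
[371. 234.] 3604 zt 117.7 rect [551.4 230.9] [59.3 16.4] 5.0
[276. 237.] 2038 zt 117.9 rect [557.3 175.1] [58.6 11.6] 4.3
-> [557.2, 175.6, 79] 95 n 3
   [-0.4  0.3 22.9] [-0. -0. -0.]
   [-0.3  0.3 22.9] [-0. -0. -0.]
   [-0.3  0.3 22.9] [-0. -0. -0.]
```

View pics/w4.png

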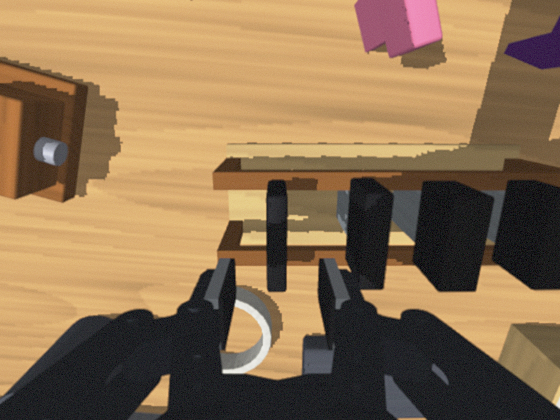

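This view shows the leaf1 handle at (276,237), centred between the fingers, with its neighbour clear at (371,234). I'll descend and grip.

>>> send_rows --rows '[{"travel": [-0.4, 0.2, 23], "rotation": [0, 0, 0], "fingers": 0.45}, {"travel": [-0.3, 0, 23], "rotation": [0, 0, 0], "fingers": 0.45}, {"travel": [0, 0, 22], "rotation": [0, 0, 0], "fingers": 0.45}, {"travel": [0, 0, 0], "rotation": [0, 0, 0], "fingers": 0.45}, {"travel": [0, 0, 0], "rotation": [0, 0, 0], "fingers": 0}, {"travel": [0, 0, 0], "rotation": [0, 0, 0], "fingers": 0}, {"travel": [0, 0, 0], "rotation": [0, 0, 0], "fingers": 0}, {"travel": [0, 0, 0], "rotation": [0, 0, 0], "fingers": 0}]'

```text
clock: 5.1
tool_pos: [559.4, 174.2, 83.3]
orientation: [-0.129, 3.137, 0.001]
contact_force: [-1.2, -0.2, 6.5]
gripper_width: 0.133
finger_force: 61.8
```

```bash
cat > geo.py <<'E'
import numpy as np
a=np.radians(-11.4); ex=np.array([np.cos(a),np.sin(a)]);ey=np.array([-np.sin(a),np.cos(a)])
def slot(y,x=0): return np.array([510.8,-80.2])+x*ex+y*ey
E
python3 - <<'E'
from plan import *; from geo import slot
s=robot.read_state(); print(s['tool_pos'],s['gripper_width'],s['finger_force'],s['contact_force'])
x,y=slot(3.5); print(x,y)
plan(([557.2,175.6,180],95,34),([x,y,180],78.6))
E
```

```text
[559.42202622 174.2363125   83.30787781] 0.13250940104107536 61.83380126953125 [-1.2074278  -0.24248925  6.53977536]
511.49180069132694 -76.76905088882398
-> [557.2, 175.6, 180] 95 n 3
   [  0.6   0.5 -32.2] [ 0.   0.  -0.1]
   [  0.7   0.5 -32.2] [ 0.   0.  -0.1]
   [  0.7   0.5 -32.2] [ 0.   0.  -0.1]
-> [np.float64(511.49180069132694), np.float64(-76.76905088882398), 180] 78.6 n 5
   [ 13.5 -49.5  -0. ] [0.  0.  3.3]
   [ 10.7 -50.2  -0. ] [0.  0.  3.3]
   [  7.8 -50.7  -0. ] [0.  0.  3.3]
   [  4.9 -51.1  -0. ] [0.  0.  3.3]
   [  1.9 -51.3  -0. ] [0.  0.  3.3]
```

>>> send_rows --rows '[{"travel": [0, 0, -20], "rotation": [0, 0, 0], "fingers": 0}, {"travel": [0, 0, -38], "rotation": [0, 0, 0], "fingers": 0}, {"travel": [0, 0, -38], "rotation": [0, 0, 0], "fingers": 0}, {"travel": [0, 0, 0], "rotation": [0, 0, 0], "fingers": 0}, {"travel": [13.5, -49.5, 0], "rotation": [0, 0, 3.3], "fingers": 0}, {"travel": [10.7, -50.2, 0], "rotation": [0, 0, 3.3], "fingers": 0}, {"travel": [7.8, -50.7, 0], "rotation": [0, 0, 3.3], "fingers": 0}, {"travel": [4.9, -51.1, 0], "rotation": [0, 0, 3.3], "fingers": 0}, {"travel": [1.9, -51.3, 0], "rotation": [0, 0, 3.3], "fingers": 0}, {"travel": [0, 0, 0], "rotation": [0, 0, 0], "fingers": 0}, {"travel": [0, 0, 0], "rotation": [0, 0, 0], "fingers": 0}]'

```text
clock: 6.48
tool_pos: [511.1, -78.2, 177.5]
orientation: [-0.324, -3.124, -0.001]
contact_force: [0.7, 0.3, -0.1]
gripper_width: 0.13
finger_force: 60.9
```

Run:
```python
from plan import *; from geo import *
s=robot.read_state(); print(s['tool_pos'],s['orientation'],s['gripper_width'],s['finger_force'],s['contact_force'])
c=cam('wrist'); P=pts(c); im=c['pixels']; sat=im.max(-1).astype(int)-im.min(-1)
cv2.imwrite('pics/w5.png',im)
m=(P[...,2]>62)&(P[...,2]<72)&(sat>50)&(P[...,1]<60)&(P[...,1]>-120)&(P[...,0]>470)&(P[...,0]<590)
q=P[m]; r=cv2.minAreaRect(q[:,:2].astype(np.float32)); print('housing',r)
# held handle top
q=P[(abs(P[...,2]-(s['tool_pos'][2]+34.7))<8)&(im.max(-1)<70)&(np.linalg.norm(P[...,:2]-s['tool_pos'][:2],axis=-1)<45)]
print(len(q)); r=cv2.minAreaRect(q[:,:2].astype(np.float32)) if len(q)>5 else None; print('handle',r, np.median(q[:,2]))
x,y=slot(3.5,2); print(x,y)
plan(([x,y,150],78.6),([x,y,92],78.6,15))
```

```text
[511.08198153 -78.17385536 177.53071896] [-3.23815236e-01 -3.12399114e+00 -5.35309892e-04] 0.12997234582355638 60.927579402923584 [ 0.7161497   0.26838575 -0.12145036]
housing ((519.87255859375, -33.759727478027344), (64.47853088378906, 69.53068542480469), 78.26486206054688)
5504
handle ((509.67974853515625, -78.49459838867188), (45.1201171875, 51.54855728149414), 38.6995964050293) 211.87860774485057
513.4523430405704 -77.16436556958223
-> [np.float64(513.4523430405704), np.float64(-77.16436556958223), 150] 78.6 n 1
   [-2.   0.9 27.6] [ 0.  -0.  -0.4]
-> [np.float64(513.4523430405704), np.float64(-77.16436556958223), 92] 78.6 n 4
   [ 0.  -0.  14.5] [ 0.  0. -0.]
   [ 0.  -0.  14.5] [ 0.  0. -0.]
   [ 0.  -0.  14.5] [ 0.  0. -0.]
   [ 0.  -0.  14.5] [ 0.  0. -0.]
```

View pics/w5.png

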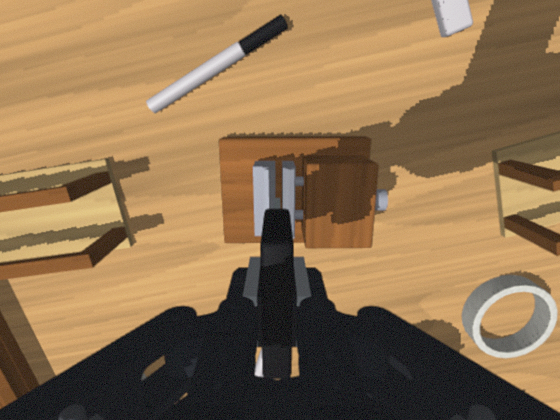

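The image shows the held handle (277,290) in line with the slot (275,190). I'll lower it now.

>>> send_rows --rows '[{"travel": [-2, 0.9, 27.5], "rotation": [0, 0, -0.4], "fingers": 0}, {"travel": [0, 0, 0], "rotation": [0, 0, 0], "fingers": 0}, {"travel": [0, 0, 14.5], "rotation": [0, 0, 0], "fingers": 0}, {"travel": [0, 0, 10], "rotation": [0, 0, 0], "fingers": 0}]'

```text
clock: 7.02
tool_pos: [513.7, -77.4, 125.6]
orientation: [0.311, 3.126, 0.0]
contact_force: [-0.2, 0.8, -1.1]
gripper_width: 0.132
finger_force: 60.9
```

>>> send_rows --rows '[{"travel": [0, 0, 10], "rotation": [0, 0, 0], "fingers": 0}, {"travel": [0, 0, 8], "rotation": [0, 0, 0], "fingers": 0}, {"travel": [0, 0, 0], "rotation": [0, 0, 0], "fingers": 0}]'

```text
clock: 7.4
tool_pos: [513.2, -77.8, 107.4]
orientation: [-0.312, -3.125, -0.0]
contact_force: [-0.0, 0.4, -0.2]
gripper_width: 0.13
finger_force: 60.9
```

>>> send_rows --rows '[{"travel": [0, 0, 8], "rotation": [0, 0, 0], "fingers": 0}, {"travel": [0, 0, 6], "rotation": [0, 0, 0], "fingers": 0}, {"travel": [0, 0, 2], "rotation": [0, 0, 0], "fingers": 0}, {"travel": [0, 0, 1.5], "rotation": [0, 0, 0], "fingers": 0}, {"travel": [0, 0, 0], "rotation": [0, 0, 0], "fingers": 0}]'

```text
clock: 8.02
tool_pos: [513.7, -77.8, 90.6]
orientation: [0.312, 3.126, -0.0]
contact_force: [-0.1, 0.1, -1.6]
gripper_width: 0.133
finger_force: 60.9
```

>>> send_rows --rows '[{"travel": [0, 0, 1], "rotation": [0, 0, 0], "fingers": 0}, {"travel": [0, 0, 1], "rotation": [0, 0, 0], "fingers": 0}, {"travel": [0, 0, 0], "rotation": [0, 0, 0], "fingers": 0}]'

```text
clock: 8.4
tool_pos: [514.2, -77.9, 90.2]
orientation: [0.312, 3.125, -0.0]
contact_force: [-4.4, 1.1, 17.9]
gripper_width: 0.132
finger_force: 64.1
```

leaf1 touched the floor freely with no resistance on the way down, so it is loose. I'll hang it on the stand.

Run:
```python
from plan import *
plan(([492.2,-287.9,180],86.3),start=([513.7,-77.8,180],78.6))
```

```text
-> [492.2, -287.9, 180] 86.3 n 4
   [ -5.1 -52.6   0. ] [ 0.   0.  -1.9]
   [ -3.3 -52.7   0. ] [ 0.   0.  -1.9]
   [ -1.6 -52.8   0. ] [ 0.   0.  -1.9]
   [  0.2 -52.8   0. ] [ 0.   0.  -1.9]
```

>>> send_rows --rows '[{"travel": [0, 0, -20], "rotation": [0, 0, 0], "fingers": 0}, {"travel": [0, 0, -36], "rotation": [0, 0, 0], "fingers": 0}, {"travel": [0, 0, -36], "rotation": [0, 0, 0], "fingers": 0}, {"travel": [0, 0, 0], "rotation": [0, 0, 0], "fingers": 0}]'

```text
clock: 8.9
tool_pos: [515.6, -78.1, 183.3]
orientation: [0.311, 3.121, -0.0]
contact_force: [-0.0, 0.0, -0.7]
gripper_width: 0.134
finger_force: 60.9
```

>>> send_rows --rows '[{"travel": [-5, -52.5, 0], "rotation": [0, 0, -1.9], "fingers": 0}, {"travel": [-3.3, -52.7, 0], "rotation": [0, 0, -1.9], "fingers": 0}, {"travel": [-1.6, -52.8, 0], "rotation": [0, 0, -1.9], "fingers": 0}, {"travel": [0.2, -52.8, 0], "rotation": [0, 0, -1.9], "fingers": 0}, {"travel": [0, 0, 0], "rotation": [0, 0, 0], "fingers": 0}, {"travel": [0, 0, 0], "rotation": [0, 0, 0], "fingers": 0}]'

```text
clock: 9.65
tool_pos: [491.2, -287.3, 179.5]
orientation: [-0.106, -3.138, -0.002]
contact_force: [1.2, 0.5, -0.1]
gripper_width: 0.137
finger_force: 60.9
```

Run:
```python
from plan import *
s=robot.read_state(); print(s['tool_pos'],s['contact_force'])
c=cam('wrist'); cv2.imwrite('pics/w6.png',c['pixels'])
plan(([492.2,-287.9,120],86.3,25),([492.2,-287.9,84],86.3,12))
```

```text
[ 491.15700238 -287.34856133  179.49493078] [ 1.17640606  0.52031493 -0.06993341]
-> [492.2, -287.9, 120] 86.3 n 3
   [-0.3 -0.4 19.9] [ 0. -0. -0.]
   [-0.3 -0.4 19.9] [ 0. -0. -0.]
   [-0.3 -0.3 19.9] [ 0. -0. -0.]
-> [492.2, -287.9, 84] 86.3 n 3
   [ 0.  0. 12.] [-0.  0. -0.]
   [ 0.  0. 12.] [-0.  0. -0.]
   [ 0.  0. 12.] [-0.  0. -0.]
```

View pics/w6.png

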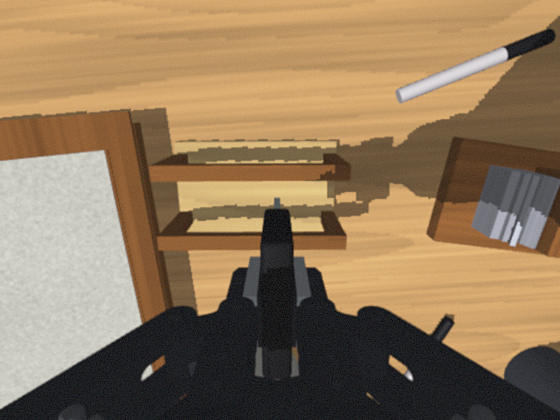

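The handle (277,290) is over the middle of the stand, whose rails are at rows 170 and 242, and square to them. I'll lower it and release.

>>> send_rows --rows '[{"travel": [-0.5, -0.4, 20], "rotation": [0, 0, 0], "fingers": 0}, {"travel": [-0.3, 0, 20], "rotation": [0, 0, 0], "fingers": 0}, {"travel": [0, 0, 19.5], "rotation": [0, 0, 0], "fingers": 0}, {"travel": [0, 0, 14], "rotation": [0, 0, 0], "fingers": 0}, {"travel": [0, 0, 12], "rotation": [0, 0, 0], "fingers": 0}, {"travel": [0, 0, 8], "rotation": [0, 0, 0], "fingers": 0}, {"travel": [0, 0, 2], "rotation": [0, 0, 0], "fingers": 0}, {"travel": [0, 0, 0], "rotation": [0, 0, 0], "fingers": 0}]'

```text
clock: 10.7
tool_pos: [492.8, -288.4, 85.3]
orientation: [0.104, 3.14, -0.0]
contact_force: [1.4, -0.9, -0.5]
gripper_width: 0.132
finger_force: 61.0
```

>>> send_rows --rows '[{"travel": [0, 0, 1.5], "rotation": [0, 0, 0], "fingers": 0}, {"travel": [0, 0, 0.7], "rotation": [0, 0, 0], "fingers": 0}, {"travel": [0, 0, 0], "rotation": [0, 0, 0], "fingers": 0}]'

```text
clock: 11.08
tool_pos: [492.8, -288.5, 83.3]
orientation: [0.104, 3.139, -0.0]
contact_force: [-1.3, 0.8, 3.3]
gripper_width: 0.131
finger_force: 61.6
```

>>> send_rows --rows '[{"travel": [0, 0, 0], "rotation": [0, 0, 0], "fingers": 0.4}, {"travel": [0, 0, 0], "rotation": [0, 0, 0], "fingers": 0.4}, {"travel": [0, 0, 0], "rotation": [0, 0, 0], "fingers": 0.4}, {"travel": [0, 0, -20], "rotation": [0, 0, 0], "fingers": 0.4}, {"travel": [0, 0, -35], "rotation": [0, 0, 0], "fingers": 0.4}, {"travel": [0, 0, -35], "rotation": [0, 0, 0], "fingers": 0.4}, {"travel": [0, 0, 0], "rotation": [0, 0, 0], "fingers": 0.4}]'

```text
clock: 11.95
tool_pos: [494.2, -289.2, 175.6]
orientation: [0.104, 3.135, -0.004]
contact_force: [0.5, -0.2, 0.3]
gripper_width: 0.406
finger_force: 0.0
```

Run:
```python
from plan import *
c=cam('wrist'); P=pts(c); im=c['pixels']; s=robot.read_state(); print(s['tool_pos'],s['gripper_width'])
m=(P[...,2]>95)&(P[...,2]<130)&(P[...,1]<-230)&(P[...,1]>-350)&(P[...,0]>440)&(P[...,0]<540)&(im.max(-1)<70)
q=P[m]; zt=np.percentile(q[:,2],60); q=q[abs(q[:,2]-zt)<5]; print(zt,cv2.minAreaRect(q[:,:2].astype(np.float32)))
plan(([551.3,231.1,175],95))
```

```text
[ 493.24931306 -288.6203258   173.92084264] 0.40022693055798786
117.65389451850896 ((490.9414978027344, -288.65716552734375), (11.587251663208008, 58.55672836303711), 86.6455078125)
-> [551.3, 231.1, 175] 95 n 9
   [-2.6 58.  -0.2] [-0.  0. -1.]
   [-3.6 58.  -0.2] [-0.  0. -1.]
   [-4.6 57.9 -0.2] [-0.  0. -1.]
   [-5.6 57.8 -0.2] [-0.  0. -1.]
   [-6.6 57.7 -0.1] [-0.  0. -1.]
   [-7.5 57.6 -0.1] [-0.  0. -1.]
   [-8.5 57.5 -0.1] [-0.  0. -1.]
   [-9.5 57.3 -0.1] [-0.  0. -1.]
   [-10.5  57.2  -0.1] [-0.  0. -1.]
```

leaf1 hangs properly on the stand: its top is at z 117.7, and it sits square to the rails. leaf2 is next.

>>> send_rows --rows '[{"travel": [-2.6, 58, 0], "rotation": [0, 0, -1], "fingers": 0.45}, {"travel": [-3.6, 58, 0], "rotation": [0, 0, -1], "fingers": 0.45}, {"travel": [-4.6, 58, 0], "rotation": [0, 0, -1], "fingers": 0.45}, {"travel": [-5.6, 57.8, 0], "rotation": [0, 0, -1], "fingers": 0.45}, {"travel": [-6.6, 57.7, 0], "rotation": [0, 0, -1], "fingers": 0.45}, {"travel": [-7.5, 57.6, 0], "rotation": [0, 0, -1], "fingers": 0.45}, {"travel": [-8.5, 57.5, 0], "rotation": [0, 0, -1], "fingers": 0.45}, {"travel": [-9.5, 57.3, 0], "rotation": [0, 0, -1], "fingers": 0.45}, {"travel": [-10.5, 57.2, 0], "rotation": [0, 0, -0.7], "fingers": 0.45}, {"travel": [0, 0, 0], "rotation": [0, 0, 0], "fingers": 0.45}, {"travel": [0, 0, 0], "rotation": [0, 0, 0], "fingers": 0.45}, {"travel": [0, 0, 0], "rotation": [0, 0, 0], "fingers": 0.45}]'

```text
clock: 13.5
tool_pos: [549.4, 230.1, 172.3]
orientation: [0.132, -3.138, 0.001]
contact_force: [0.0, -1.0, 0.2]
gripper_width: 0.448
finger_force: 0.0
```

Run:
```python
from plan import *
c=cam('wrist'); P=pts(c); im=c['pixels']
s=robot.read_state(); print(s['tool_pos'],s['gripper_width'])
m=(P[...,2]>95)&(P[...,2]<135)&(P[...,1]>200)&(P[...,1]<260)&(P[...,0]>490)&(P[...,0]<640)&(im.max(-1)<70)
q=P[m]; zt=np.percentile(q[:,2],60); q=q[abs(q[:,2]-zt)<5]; print(zt,cv2.minAreaRect(q[:,:2].astype(np.float32)))
plan(([551.3,231.1,79],95,30))
```

```text
[549.62838402 230.13831627 172.53452987] 0.4472655623369581
117.72770086900115 ((551.226806640625, 231.02194213867188), (58.86142349243164, 15.959883689880371), 5.571358680725098)
-> [551.3, 231.1, 79] 95 n 4
   [-0.5  0.2 23.4] [-0. -0. -0.]
   [-0.5  0.2 23.4] [-0. -0. -0.]
   [-0.4  0.2 23.4] [-0. -0. -0.]
   [-0.4  0.2 23.4] [-0. -0. -0.]
```

>>> send_rows --rows '[{"travel": [-0.3, 0.4, 23.5], "rotation": [0, 0, 0], "fingers": 0.45}, {"travel": [0, 0.4, 23.5], "rotation": [0, 0, 0], "fingers": 0.45}, {"travel": [0, 0, 23.5], "rotation": [0, 0, 0], "fingers": 0.45}, {"travel": [0, 0, 22], "rotation": [0, 0, 0], "fingers": 0.45}, {"travel": [0, 0, 0], "rotation": [0, 0, 0], "fingers": 0.45}, {"travel": [0, 0, 0], "rotation": [0, 0, 0], "fingers": 0}, {"travel": [0, 0, 0], "rotation": [0, 0, 0], "fingers": 0}, {"travel": [0, 0, 0], "rotation": [0, 0, 0], "fingers": 0}, {"travel": [0, 0, 0], "rotation": [0, 0, 0], "fingers": 0}]'

```text
clock: 14.68
tool_pos: [550.8, 232.4, 81.5]
orientation: [-0.134, 3.137, 0.0]
contact_force: [0.6, -2.1, 6.5]
gripper_width: 0.177
finger_force: 59.4
```

Run:
```python
from plan import *; from geo import *
s=robot.read_state(); p=s['tool_pos']; print(p)
dx=(p[0]-551.3)*np.cos(np.radians(5))+(p[1]-231.1)*np.sin(np.radians(5)); print('dx',dx,'foot offset',p[2]-13)
x,y=slot(4.0,dx); print(x,y)
plan(([x,y,180],78.6),start=([p[0],p[1],180],95))
```

```text
[550.811768   232.41849288  81.49267218]
dx -0.3714598993829322 foot offset 68.49267218238758
511.2264979296235 -76.20549352574358
-> [np.float64(511.2264979296235), np.float64(-76.20549352574358), 180] 78.6 n 6
   [ 11.1 -50.7   0. ] [0.  0.  2.7]
   [  8.6 -51.1   0. ] [0.  0.  2.7]
   [  6.2 -51.5   0. ] [0.  0.  2.7]
   [  3.7 -51.7   0. ] [0.  0.  2.7]
   [  1.2 -51.8   0. ] [0.  0.  2.7]
   [ -1.2 -51.8   0. ] [0.  0.  2.7]
```

>>> send_rows --rows '[{"travel": [0, 0, -20], "rotation": [0, 0, 0], "fingers": 0}, {"travel": [0, 0, -39], "rotation": [0, 0, 0], "fingers": 0}, {"travel": [0, 0, -39], "rotation": [0, 0, 0], "fingers": 0}, {"travel": [0, 0, 0], "rotation": [0, 0, 0], "fingers": 0}, {"travel": [11.1, -50.7, 0], "rotation": [0, 0, 2.7], "fingers": 0}, {"travel": [8.6, -51.1, 0], "rotation": [0, 0, 2.7], "fingers": 0}, {"travel": [6.2, -51.5, 0], "rotation": [0, 0, 2.7], "fingers": 0}, {"travel": [3.7, -51.7, 0], "rotation": [0, 0, 2.7], "fingers": 0}, {"travel": [1.2, -51.8, 0], "rotation": [0, 0, 2.7], "fingers": 0}, {"travel": [-1.2, -51.8, 0], "rotation": [0, 0, 2.7], "fingers": 0}, {"travel": [0, 0, 0], "rotation": [0, 0, 0], "fingers": 0}, {"travel": [0, 0, 0], "rotation": [0, 0, 0], "fingers": 0}]'

```text
clock: 16.18
tool_pos: [509.9, -76.0, 177.7]
orientation: [-0.31, -3.125, -0.001]
contact_force: [-0.4, -0.7, -2.4]
gripper_width: 0.178
finger_force: 59.0
```

Run:
```python
from plan import *; from geo import *
s=robot.read_state(); print(s['tool_pos'],s['contact_force'],s['gripper_width'])
x,y=slot(4.0,0)
plan(([x,y,140],78.6,20))
```

```text
[509.94108081 -76.00254128 177.72546579] [-0.35000093 -0.67573531 -2.38634786] 0.17800177820427598
-> [np.float64(511.5906293615165), np.float64(-76.27891530151311), 140] 78.6 n 2
   [-0.9  0.  18.9] [ 0. -0.  0.]
   [-0.8  0.  18.9] [ 0. -0.  0.]
```

>>> send_rows --rows '[{"travel": [-0.9, 0, 19], "rotation": [0, 0, 0], "fingers": 0}, {"travel": [-0.6, 0, 19], "rotation": [0, 0, 0], "fingers": 0}, {"travel": [0, 0, 4], "rotation": [0, 0, 0], "fingers": 0}, {"travel": [0, 0, 0], "rotation": [0, 0, 0], "fingers": 0}]'

```text
clock: 16.68
tool_pos: [511.9, -75.6, 136.3]
orientation: [-0.307, -3.126, -0.0]
contact_force: [-0.3, 0.5, -0.8]
gripper_width: 0.177
finger_force: 59.0
```

>>> send_rows --rows '[{"travel": [0, 0, 4], "rotation": [0, 0, 0], "fingers": 0}, {"travel": [0, 0, 3], "rotation": [0, 0, 0], "fingers": 0}, {"travel": [0, 0, 3], "rotation": [0, 0, 0], "fingers": 0}, {"travel": [0, 0, 0], "rotation": [0, 0, 0], "fingers": 0}]'

```text
clock: 17.18
tool_pos: [511.7, -76.5, 126.2]
orientation: [-0.31, -3.126, -0.0]
contact_force: [0.1, 0.1, -0.9]
gripper_width: 0.18
finger_force: 59.0
```

>>> send_rows --rows '[{"travel": [0, 0, 2], "rotation": [0, 0, 0], "fingers": 0}, {"travel": [0, 0, 2], "rotation": [0, 0, 0], "fingers": 0}, {"travel": [0, 0, 2], "rotation": [0, 0, 0], "fingers": 0}, {"travel": [0, 0, 0], "rotation": [0, 0, 0], "fingers": 0}]'

```text
clock: 17.68
tool_pos: [513.1, -76.1, 121.1]
orientation: [0.31, 3.124, 0.002]
contact_force: [1.9, 5.8, 5.2]
gripper_width: 0.176
finger_force: 60.1
```

>>> send_rows --rows '[{"travel": [0, 0.3, 2], "rotation": [0, 0, 0], "fingers": 0}, {"travel": [0, 0, 3], "rotation": [0, 0, 0], "fingers": 0}, {"travel": [0, 0, 3], "rotation": [0, 0, 0], "fingers": 0}, {"travel": [0, 0, 0], "rotation": [0, 0, 0], "fingers": 0}]'

```text
clock: 18.18
tool_pos: [512.4, -75.8, 112.3]
orientation: [0.31, 3.125, 0.001]
contact_force: [2.9, 4.3, 1.2]
gripper_width: 0.181
finger_force: 59.5
```

>>> send_rows --rows '[{"travel": [0, 0.6, 3], "rotation": [0, 0, 0], "fingers": 0}, {"travel": [0, 0, 3], "rotation": [0, 0, 0], "fingers": 0}, {"travel": [0, 0, 3], "rotation": [0, 0, 0], "fingers": 0}]'

```text
clock: 18.55
tool_pos: [512.1, -75.6, 103.2]
orientation: [0.309, 3.126, 0.0]
contact_force: [1.1, 2.8, 5.1]
gripper_width: 0.177
finger_force: 60.2
```

>>> send_rows --rows '[{"travel": [0, 0, 3], "rotation": [0, 0, 0], "fingers": 0}, {"travel": [0, 0, 3], "rotation": [0, 0, 0], "fingers": 0}, {"travel": [0, 0, 3], "rotation": [0, 0, 0], "fingers": 0}]'

```text
clock: 18.92
tool_pos: [512.1, -75.6, 94.2]
orientation: [0.309, 3.126, 0.0]
contact_force: [0.0, 2.9, 5.7]
gripper_width: 0.179
finger_force: 60.2
```

There is a steady drag of about 5 N, so leaf2 binds. I'll press it to the floor.

>>> send_rows --rows '[{"travel": [0, 0, 3], "rotation": [0, 0, 0], "fingers": 0}, {"travel": [0, 0, 2.5], "rotation": [0, 0, 0], "fingers": 0}, {"travel": [0, 0, 1], "rotation": [0, 0, 0], "fingers": 0}, {"travel": [0, 0, 1], "rotation": [0, 0, 0], "fingers": 0}, {"travel": [0, 0, 0], "rotation": [0, 0, 0], "fingers": 0}]'

```text
clock: 19.55
tool_pos: [512.3, -75.6, 88.4]
orientation: [0.309, 3.126, 0.0]
contact_force: [-4.8, 3.5, 27.0]
gripper_width: 0.18
finger_force: 63.7
```

It is on the floor: TCP 88.4 as predicted, with 27 N. I'll release and back off upward.

>>> send_rows --rows '[{"travel": [0, 0, -0.5], "rotation": [0, 0, 0], "fingers": 0}, {"travel": [0, 0, 0], "rotation": [0, 0, 0], "fingers": 0.5}, {"travel": [0, 0, 0], "rotation": [0, 0, 0], "fingers": 0.5}, {"travel": [0, 0, 0], "rotation": [0, 0, 0], "fingers": 0.5}, {"travel": [0, 0, -15], "rotation": [0, 0, 0], "fingers": 0.5}, {"travel": [0, 0, -35], "rotation": [0, 0, 0], "fingers": 0.5}, {"travel": [0, 0, -50], "rotation": [0, 0, 0], "fingers": 0.5}, {"travel": [0, 0, -40], "rotation": [0, 0, 0], "fingers": 0.5}, {"travel": [0, 0, 0], "rotation": [0, 0, 0], "fingers": 0.5}, {"travel": [0, 0, 0], "rotation": [0, 0, 0], "fingers": 0.5}]'

```text
clock: 20.8
tool_pos: [511.7, -75.5, 227.4]
orientation: [-0.309, -3.126, 0.0]
contact_force: [-0.2, -0.5, -0.8]
gripper_width: 0.499
finger_force: 0.0
```

Run:
```python
from plan import *; from geo import *
np.set_printoptions(suppress=True)
s=robot.read_state(); print(s['tool_pos'],s['gripper_width'])
c=cam('wrist'); P=pts(c); im=c['pixels']; cv2.imwrite('pics/w7.png',im)
rel=P[...,:2]-np.array([510.8,-80.2]); X=rel@ex; Y=rel@ey
m=(P[...,2]>95)&(P[...,2]<140)&(abs(X)<45)&(abs(Y)<30)&(im.max(-1)<70)
q=P[m]; zt=np.percentile(q[:,2],60); k=abs(P[...,2]-zt)<4; m&=k
print('leaf2 top z',zt,cv2.minAreaRect(np.stack([X[m],Y[m]],1).astype(np.float32)))
print([(y,np.round(np.nanmedian(P[...,2][(abs(X)<29)&(abs(X)>20)&(abs(Y-y)<.5)&(P[...,2]<75)]),1)) for y in range(8,18)])
```

```text
[511.65953149 -75.54769341 227.39948632] 0.49903374654614563
leaf2 top z 124.66715443524924 ((0.7619132995605469, 4.628459930419922), (15.270657539367676, 58.275245666503906), 89.6666030883789)
[(8, np.float64(20.5)), (9, np.float64(57.2)), (10, np.float64(58.9)), (11, np.float64(60.0)), (12, np.float64(61.9)), (13, np.float64(63.8)), (14, np.float64(64.3)), (15, np.float64(64.1)), (16, np.float64(63.4)), (17, np.float64(63.0))]
```

View pics/w7.png

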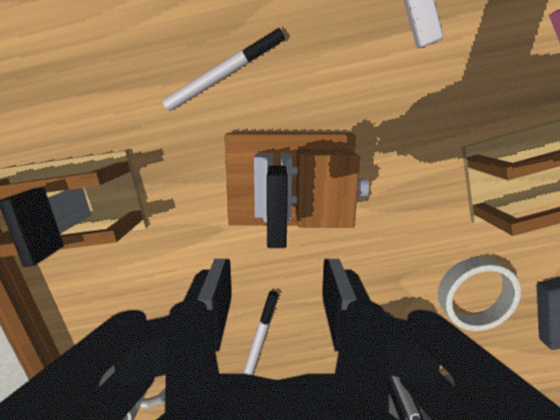

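The view shows leaf2 upright in the slot (277,205) and leaf1 hanging on the stand (35,225). leaf2's top is at 124.7 mm (125 expected on the floor), and the jaw has moved back about 1.3 mm. I'll hand it in.

```bash
python3 -c "
from plant import robot
print(robot.job_done())"
```

```text
the job is handed in; nothing more can be done
None
```

The holder grips leaf2 (8 mm): it dragged at about 5 N, and I left it let go and standing on the slot's floor; leaf1 was loose and hangs on the stand, leaf3 and leaf4 stayed on the rack, and the job is handed in.

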